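# Level the wheel-balancing stand with a wedge shim

### The job

The wheel-balancing stand is out of level: its single steel stud foot is too short, so that end has dropped onto the base's corner lugs. Lay the spirit level squarely across the middle of the stand's two rails, then push the wedge shim, thin end first from outside, under the stud until it carries that end and the bubble sits centred between its lines, and leave the wedge and the level there. Ease the wedge in without ramming it, shifting the stand, or pushing or lifting the stand by hand, and leave the other things on the bench alone.

Things in the scene. Friction and masses are not known exactly. Their poses are not given: they have to be found in the camera images.
- stand: Grey balancing stand, 2.4 kg, loose: base plate 160 x 235 mm, underside 22 mm up, and two steel rails along x, 184 mm long, 12 mm wide, at y = +65 and -65 mm, tops 115 mm up. Origin at foot height midway between the rails, z up. Two rubber feet at y = +75 mm; at the low end, y = -110 mm, a steel stud at x = 0 between two lugs at x = +-62 mm. The base plate ends at y = -125 mm.
- low_foot (a point): Point of the stand on the stud's axis at foot height (x 0, y -110 mm). The stud (dome 28 mm wide, 20 mm dome radius) ends at an unknown 6 to 12 mm above this point; the 26 mm wide lugs end 5.5 mm above it and rest on the bench at the start. The wedge goes in here along the stand's +y.
- high_feet (a point): Midpoint between the two rubber feet, at ground height, 185 mm from the stud: the line about which the stand tips when the stud is raised.
- rails (a point): Centre of the stand level with the rail tops: the place where the middle of the level's underside goes.
- level: Loose aluminium spirit level, 200 mm long (its x), 20 mm wide (y), 40 mm high (z), 0.25 kg, standing upright on its base on the bench. Origin: centre of its underside. The vial is in the middle of the top edge.
- bubble (a joint): Displacement (m) of the bubble from the middle of the vial, positive towards the level's +x end. It runs uphill, 0.8 mm for each mrad of tilt, to a stop at 18 mm either way, and settles in about a second. The bubble is 14 mm long between lines 20 mm apart, so it is between them within 3 mm of the middle.
- wedge: Loose slick black plastic wedge shim, 170 mm long (its x), 36 mm wide (y), 0.07 kg, lying flat. The thin end, 2 mm thick, is at x = +85 mm; the butt, 22 mm thick, at x = -85 mm. Origin: centre of its underside. Its top rises 0.12 mm for each mm. It slides freely until it meets the stud; lifting the stand with it takes about 8 to 15 N of push.
- wrench: Bystander: chrome adjustable wrench, 190 mm long, 35 mm wide, lying flat. Origin: middle of its underside.
- dish: Bystander: small clear glass dish of valve caps, 72 mm across, 26 mm high. Origin: centre of its underside.
- starter: Bystander: yellow plastic lug nut starter tool, 185 mm long (x), 33 mm thick, lying down. Origin: middle of its underside.
- tray: Bystander: black plastic socket tray, 85 x 215 x 30 mm. Origin: centre of its underside.
Not all that is in view belongs to the job. What is shaped like the wedge but green is not meant.

How it is judged:
On the way, in this order (a step that is already met when the one before it is completed fails the run):
1. the level lies across both rails, let go, while the stand is still out of level (distance between level and rails below 0.03 m and angle between the x axis of level and the y axis of stand, either way round below 0.15 rad and angle between level's own z axis and vertical below 0.08 rad and contact force between level and stand above 1 N and contact force between level and the fingers below 0.2 N), for 0.2 s.
2. the wedge carries the stud and the bubble is between its lines (contact force between wedge and stand above 3 N and value of joint bubble between -0.003 and 0.003 m and angle between stand's own z axis and vertical below 0.01 rad), for 0.3 s.
At the end, for the whole second after the job is handed in: The level rests across both rails (middle within 30 mm of the stand's, square within 0.15 rad), bubble within 3 mm of the middle, stand within 0.010 rad of upright; the stud bears (over 3 N) on the wedge, which lies flat on the bench; nothing moves or is held (all of step 2 and distance between level and rails below 0.03 m and angle between the x axis of level and the y axis of stand, either way round below 0.15 rad and contact force between level and stand above 1 N and angle between level's own z axis and vertical below 0.012 rad and y of low_foot in the frame of wedge between -0.018 and 0.018 m and x of low_foot in the frame of wedge between -0.085 and 0.085 m and angle between wedge's own z axis and vertical below 0.03 rad and linear speed of each of stand, wedge, level below 0.01 m/s); the robot touches nothing.
It fails at once if the stand is shoved from its spot (its rubber feet more than 10 mm) (distance of high_feet from where it was at the start of the episode above 0.01 m).
It fails at once if the wedge is rammed or forced against the stand (more than 30 N) (contact force between wedge and stand above 30 N).
It fails at once if the level is banged or pressed on the rails (more than 30 N) (contact force between level and stand above 30 N).
It fails at once if the robot itself leans on, pushes or lifts the stand (more than 8 N) (contact force between the arm and stand above 8 N).
It fails at once if a bystander is moved more than 20 mm (distance of any of wrench, dish, starter, tray from where it was at the start of the episode above 0.02 m).
It also fails if it takes over 72 s, if anything falls off the work surface, if the arm or the gripper's body presses on something with over 40 N, if the wrist force passes 120 N, or if a joint passes its speed limit or range.

### The arm

A 7-joint arm with a two-finger parallel gripper is mounted at the origin on the work surface. World frame = base frame: x ahead of the robot, y to its left, z up, the work surface at z = 0. Lengths are in m, angles in rad, forces in N, time in s.
With the tool pointing down it reaches from about 0.4 to 0.875 m from the base axis. Payload 6.5 kg.
Tool frame: the origin (TCP) lies on the centre line of the jaws, within the pads' length; the fingertips stand 25 mm ahead of it and the grasp point (between the pads) lies 6 mm ahead of it (tips_ahead is the distance from the TCP to the fingertips, in m); z points along the fingers, x is the direction in which the jaws open and shut, and the axes are right-handed (so a half turn about z gives the same grasp; the last joint's range is limited). The gripper opens to 85 mm and grips with 20 to 120 N. Pads are 22 mm wide; open, the fingers measure 114 mm over their backs; the gripper's body (76 mm by 85 mm) begins 54 mm behind the grasp point. The pads swing forward as they close: fully open they stand 13 mm farther back than shut.
Start: joints at [1.112, 0.536, -0.004, 1.538, 0.003, 1.067, -0.071], TCP at [0.249, -0.6, 0.256] pointing down, gripper open.
Joint ranges: [-2.7, 2.7], [-0.37, 2.16], [-1.27, 1.26], [0.24, 2.4], [-1.31, 4.45], [0.19, 1.91], [-2.76, 2.76]. Speed limits (rad/s): [2.39, 2.39, 3.14, 3.14, 3.14, 3.14, 3.14].

### API

Orientations are given as a unit quaternion [x, y, z, w].
In Python, from workcell import * gives the robot as it stands.
- The arm moves only by the tool carry_out, never from a script. Its arguments are lists of equal length, an entry for each row: "offset": the shift along the world's x, y, z in mm, a list of three; "dr": the turn, a rotation vector about the world's x, y, z in rad, a list of three; "jaw": the opening in per cent of the stroke, from 0 (shut) to 100 (fully open). A call has 1 to 10 rows; each row shifts and turns the commanded pose from where the row before left it; what a row does not reach is not made up. A row lasts 1/10 s, in which the tool goes at most 50 mm and 8.59 degrees, less where a joint would pass 70% of its speed; a pose out of reach is approached as far as the arm can. A call is refused whole if a number of a shift passes 50 or a number of a turn 0.15, either way. A call with a gripper value outside its range is refused whole. The fingers move at their own pace and stop on an object; "force" is the grip in N (left out, the last holds). Time passes only in rows, so rows that do not move let the fingers close. It gives the time, the measured TCP pose, the force and the opening at its end, in the units of the state.
- get_obs(): the state, without advancing time (a new reading comes with each control period).
- read_camera(name): name is "scene" or "top"; returns the picture (420x560x3 uint8, red, green, blue); there is no depth.
- get_calibration(name): a dict with "fov_y" (degrees; the focal length in pixels is half the picture's height over the tangent of half this angle, whatever the lens; pixels are square), "cx", "cy" (the principal point, pixels), "R" (3x3) and "t" (3): a world point X has camera coordinates R X + t. Camera axes: x right, y down, z forward; pixel columns grow to the right and rows downward; lengths in m; the calibration is good to about 2 mm. A picture is of the moment at which its call begins. get_calibration takes no time and is no camera call.
- finish_job(): hands the job in, once; it reports no verdict.
The state is a dict: "t": time; "joint_positions": joint angles; "joint_velocities": joint speeds; "joint_torque": joint torques, N m; "eef_pos": TCP position; "eef_rot": TCP orientation; "force": force on the tool from outside, world axes, zero at the start; "torque": the same for the moment, N m; "gripper_width": finger opening in m.
Only numpy, scipy, OpenCV 4.12 (cv2) and the standard library are available. Lean on these libraries where they do the work, as an engineer would, in place of code of your own. Each camera call takes 0.05 s, during which the arm holds its last target. There are 200 camera calls.

## Working session

There is one attempt and no reset: what is moved stays moved. The work goes in short steps, Python scripts to look and compute and a tool call to move; the robot and the scene stay as the last step left them, time stands still between calls to the robot, and variables do not carry over. Pictures are saved under pics/ and viewed, about 8 in all and at most 12, crops included, and the job is handed in when it is done.

Besides the shell and the picture viewer there is one more tool, called after "Request:" by a JSON object that holds its "fn" and its "kwargs", one argument or row to a line. carry_out: Moves the arm, as the interface text tells. Its arguments: {"type":"object","properties":{"offset":{"type":"array"},"dr":{"type":"array"},"jaw":{"type":"array"},"force":{"type":"number"}},"required":["offset","dr","jaw"]}

```bash
mkdir -p pics; ls; cat > h.py <<'E'
from workcell import *
import numpy as np, cv2
def shot(name,fn,crop=None,s=1):
    im=read_camera(name)[:,:,::-1].copy()
    cv2.imwrite('pics/raw_'+fn,im)
    if crop: x0,y0,x1,y1=crop; im=im[y0:y1,x0:x1]
    im=cv2.resize(im,None,fx=s,fy=s,interpolation=cv2.INTER_CUBIC)
    cv2.imwrite('pics/'+fn,im)
def cal(name):
    c=get_calibration(name); f=210/np.tan(np.radians(c['fov_y'])/2)
    return f,c['cx'],c['cy'],np.array(c['R']),np.array(c['t'])
def unproj(name,u,v,z):
    f,cx,cy,R,t=cal(name); d=R.T@np.array([(u-cx)/f,(v-cy)/f,1]); o=-R.T@t
    return o+d*(z-o[2])/d[2]
def proj(name,X):
    f,cx,cy,R,t=cal(name); p=R@np.array(X)+t
    return np.array([f*p[0]/p[2]+cx,f*p[1]/p[2]+cy])
E
python3 - <<'E'
from h import *
shot('top','t0.png',s=1.4); shot('scene','s0.png',s=1.4)
for n in('top','scene'):
    print(n,get_calibration(n)['fov_y'],-cal(n)[3].T@cal(n)[4],cal(n)[3].round(3).tolist())
o=get_obs();print(o['eef_pos'],o['eef_rot'],o['gripper_width'],o['force'],o['t'])
E
```

```text
pics
top 46.273296510092884 [ 0.26335472 -0.02653408  1.39348301] [[-0.072, -0.997, -0.006], [-0.977, 0.072, -0.203], [0.203, -0.009, -0.979]]
scene 43.92638679366022 [ 1.35019379 -0.45516037  1.27599237] [[0.468, 0.883, -0.019], [0.681, -0.374, -0.629], [-0.563, 0.282, -0.777]]
[ 0.24859095 -0.60001837  0.25551554] [ 8.31498661e-01 -5.55526219e-01 -6.63193991e-04 -3.95338313e-04] 0.08540759591590787 [0.47291872 0.46867674 0.50241213] 0.1
```

View pics/t0.png

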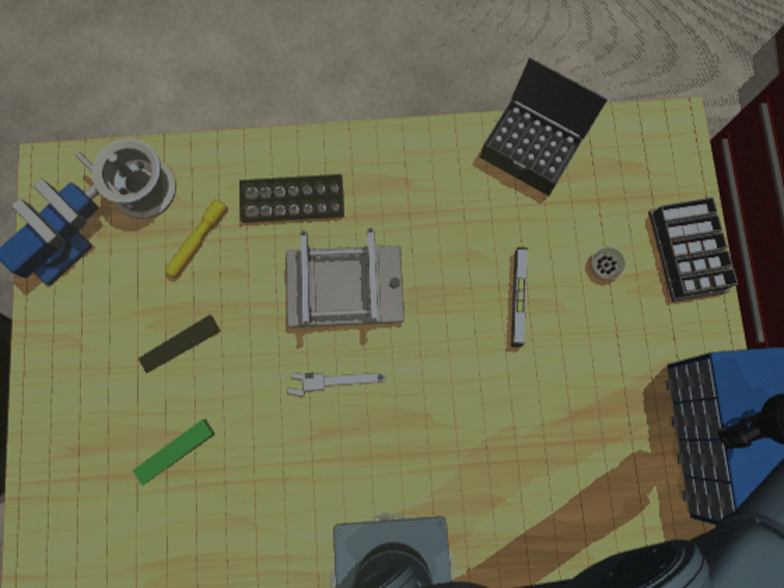

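View pics/s0.png

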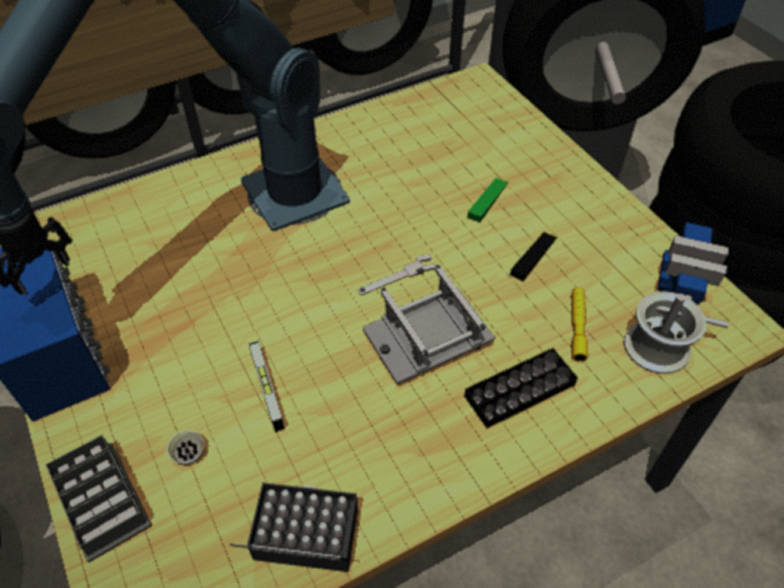

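The top view shows the level at (519,297), the stand at (345,285) with its stud end facing right at (394,283), and the wrench at (337,382). Candidates for the wedge are the black bar (180,343), the green bar (175,452, excluded by the description) and the black socket trays (291,198), (543,145) and (692,250). I choose the black bar at (180,343) and will check it in crops.

```bash
python3 - <<'E'
import cv2,numpy as np
t=cv2.imread('pics/raw_t0.png');s=cv2.imread('pics/raw_s0.png')
def c(im,x,y,w,h,k):
    a=im[y:y+h,x:x+w]; a=cv2.convertScaleAbs(a,alpha=1.6,beta=15); return cv2.resize(a,(w*k,h*k),interpolation=cv2.INTER_CUBIC)
# top: wedge (90..165,220..270), level, stand ; 
A=c(t,90,215,80,60,5); B=c(s,355,155,80,60,5)
C=c(t,195,160,100,75,4)
D=c(t,350,170,40,75,4)
E=c(s,170,235,60,75,4)
top=np.hstack([A,B]); bot=np.hstack([C,D,E])
cv2.imwrite('pics/c1.png',np.vstack([top,bot]))
E
```

```text
(no output)
```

View pics/c1.png

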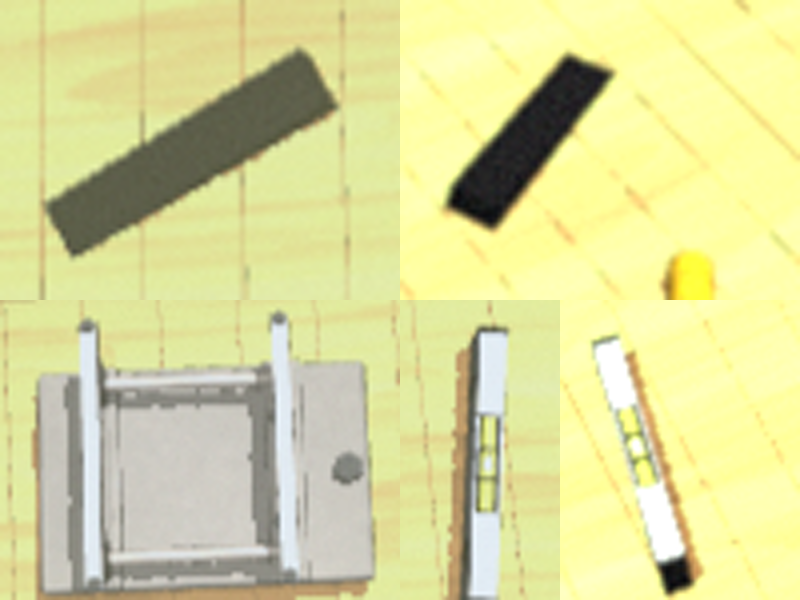

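The crops confirm the choice: the black wedge is in the top view at about (128,244) raw, and its right-hand (−y) end looks thicker. The stud bolt is at (282,202) raw and the level's vial sits upward. Next I fit the poses.

```bash
cat > fit.py <<'E'
from h import *
from scipy.optimize import least_squares
from scipy.spatial.transform import Rotation as Ro
def hull(shape,name,P):
    p=np.array([proj(name,x) for x in P]); m=np.zeros(shape,np.uint8)
    cv2.fillConvexPoly(m,cv2.convexHull(np.round(p*16).astype(np.int32)),1,shift=4); return m
def wedgeP(x,y,th):
    P=[]
    for s in(-1,1):
        for X,Z in((-.085,0),(-.085,.022),(.085,0),(.085,.002)):
            P.append([x+X*np.cos(th)-s*.018*np.sin(th),y+X*np.sin(th)+s*.018*np.cos(th),Z])
    return P
if __name__=='__main__':
    from scipy.optimize import minimize
    t=cv2.imread('pics/raw_t0.png');s=cv2.imread('pics/raw_s0.png')
    def dark(im,x0,y0,x1,y1):
        m=np.zeros(im.shape[:2],np.uint8); m[y0:y1,x0:x1]=(im[y0:y1,x0:x1,2]<75); 
        n,l,st,_=cv2.connectedComponentsWithStats(m); k=1+st[1:,4].argmax(); return (l==k).astype(np.uint8)
    M={'top':dark(t,90,215,170,275),'scene':dark(s,355,155,410,205)}
    print({k:v.sum() for k,v in M.items()})
    v,u=np.nonzero(M['top']); c=unproj('top',u.mean(),v.mean(),.01); print('c',c)
    for th0 in(.5,.5+np.pi,-.5,-.5+np.pi,1.0,1+np.pi,-1,-1+np.pi):
        for names in(('top','scene'),):
            def cost(q): return sum(1-(lambda h:(h&M[n]).sum()/(h|M[n]).sum())(hull(t.shape[:2],n,wedgeP(*q))) for n in names)
            r=minimize(cost,[c[0],c[1],th0],method='Nelder-Mead',options=dict(initial_simplex=[[c[0],c[1],th0],[c[0]+.02,c[1],th0],[c[0],c[1]+.02,th0],[c[0],c[1],th0+.4]]))
            print(th0,r.x.round(4),round(r.fun,3))
    # stand
    pix=np.array([[216.75,166.25],[218.5,231.25],[264.75,164.5],[267.5,228.75],[285.5,175.75],[288.25,229.5],[204.5,178.75],[205.5,233]])
    def model(q,flip=1):
        x,y,th,zp=q; tl=Ro.from_euler('z',th)*Ro.from_euler('x',.0297)
        L=[[.092,.065,.115],[-.092,.065,.115],[.092,-.065,.115],[-.092,-.065,.115],[.08,-.125,zp],[-.08,-.125,zp],[.08,.11,zp],[-.08,.11,zp]]
        piv=np.array([0,.075,0]); base=np.array([x,y,0])
        return [base+Ro.from_euler('z',th).apply(piv)+tl.apply(np.array(l)-piv) for l in L]
    f=lambda q:(np.array([proj('top',X) for X in model(q)])-pix).ravel()
    r=least_squares(f,[.5,0,0,.03],x_scale=[.01,.01,.1,.01]); print('stand',r.x.round(4),'\n',f(r.x).reshape(-1,2).round(1).tolist())
    # level
    sub=t[170:255,350:390].astype(int); m=(sub.min(2)>95)|((sub[:,:,1]>130)&(sub[:,:,0]<80)); 
    m=(sub[:,:,0]>110).astype(np.uint8); vv,uu=np.nonzero(m)
    rc=cv2.minAreaRect(np.c_[uu+350,vv+170].astype(np.float32)); print(rc)
    b=cv2.boxPoints(rc); W=np.array([unproj('top',*p,.04) for p in b]); print('level',W.round(4).tolist(),W.mean(0).round(4))
E
python3 fit.py
```

```text
{'top': np.uint64(789), 'scene': np.uint64(427)}
c [0.48271502 0.40220128 0.01      ]
0.5 [0.4831 0.4041 2.0204] 0.241Traceback (most recent call last):
  File "fit.py", line 25, in <module>
    r=minimize(cost,[c[0],c[1],th0],method='Nelder-Mead',options=dict(initial_simplex=[[c[0],c[1],th0],[c[0]+.02,c[1],th0],[c[0],c[1]+.02,th0],[c[0],c[1],th0+.4]]))
    res = _minimize_neldermead(fun, x0, args, callback, bounds=bounds,
                               **options)
    fxr = func(xr)
    fx = function(np.copy(x), *(wrapper_args + args))
  File "fit.py", line 24, in cost
    def cost(q): return sum(1-(lambda h:(h&M[n]).sum()/(h|M[n]).sum())(hull(t.shape[:2],n,wedgeP(*q))) for n in names)
                        ~~~^^^^^^^^^^^^^^^^^^^^^^^^^^^^^^^^^^^^^^^^^^^^^^^^^^^^^^^^^^^^^^^^^^^^^^^^^^^^^^^^^^^^^^^^^^^
  File "fit.py", line 24, in <genexpr>
    def cost(q): return sum(1-(lambda h:(h&M[n]).sum()/(h|M[n]).sum())(hull(t.shape[:2],n,wedgeP(*q))) for n in names)
                                                                       ~~~~^^^^^^^^^^^^^^^^^^^^^^^^^^
  File "fit.py", line 5, in hull
    p=np.array([proj(name,x) for x in P]); m=np.zeros(shape,np.uint8)
                ~~~~^^^^^^^^
  File "h.py", line 16, in proj
    f,cx,cy,R,t=cal(name); p=R@np.array(X)+t
                ~~~^^^^^^
  File "h.py", line 10, in cal
    c=get_calibration(name); f=210/np.tan(np.radians(c['fov_y'])/2)
ValueError: time passes only in moves, steps and waits
```

```bash
sed -i 's/^def cal(name):/from functools import lru_cache\n@lru_cache\ndef cal(name):/' h.py; sed -i 's/for th0 in.*/for th0 in (2.02,-1.12):/' fit.py; python3 fit.py
```

```text
{'top': np.uint64(789), 'scene': np.uint64(427)}
c [0.48271502 0.40220128 0.01      ]
2.02 [0.4818 0.4064 2.0119] 0.22
-1.12 [ 0.4864  0.3999 -1.093 ] 0.417
stand [ 0.5744  0.0682 -0.0236  0.0266] 
 [[-0.0, -1.2], [-0.3, 0.7], [-0.1, -1.4], [0.0, 1.1], [0.3, -0.3], [0.4, 0.4], [-0.1, -0.0], [-0.2, 0.6]]
((371.75299072265625, 210.92721557617188), (6.993931293487549, 66.06767272949219), 2.38594388961792)
level [[0.4335, -0.2684, 0.04], [0.6214, -0.2965, 0.04], [0.6191, -0.3163, 0.04], [0.4313, -0.2876, 0.04]] [ 0.5263 -0.2922  0.04  ]
```

Request:
{"fn": "carry_out", "kwargs": {
  "offset": [
    [27, 31, -8],
    [27, 31, -8],
    [28, 31, -8],
    [28, 31, -12],
    [28, 31, -14],
    [28, 31, -14],
    [28, 31, -14],
    [28, 31, -14],
    [28, 31, -14],
    [27, 29, -14]
  ],
  "dr": [
    [0, 0, -0.054],
    [0, 0, -0.054],
    [0, 0, -0.054],
    [0, 0, -0.054],
    [0, 0, -0.054],
    [0, 0, -0.054],
    [0, 0, -0.054],
    [0, 0, -0.054],
    [0, 0, -0.054],
    [0, 0, -0.054]
  ],
  "jaw": [100, 100, 100, 100, 100, 100, 100, 100, 100, 100]
}}

```text
t: 1.1
eef_pos: [0.5267, -0.2907, 0.1355]
eef_rot: [-0.653, 0.758, 0.0, -0.0]
force: [0.2, -0.7, 0.1]
gripper_width: 0.0855
```

```bash
cat > ob.py <<'E'
from h import *
from scipy.spatial.transform import Rotation as Ro
o=get_obs();R=Ro.from_quat(o['eef_rot']).as_matrix()
print('t',round(o['t'],2),'p',(np.array(o['eef_pos'])*1000).round(1),'jawhead',round(float(np.arctan2(R[1,0],R[0,0])),3),'zax',R[:,2].round(3),'F',np.round(o['force'],1),'w',round(o['gripper_width']*1000,1),'q',np.round(o['joint_positions'],2))
E
python3 ob.py; python3 -c "
from h import *
shot('scene','s1.png',(160,190,280,290),6)"
```

```text
t 1.1 p [ 526.7 -290.7  135.5] jawhead -1.72 zax [-0.  0. -1.] F [ 0.2 -0.7  0.1] w 85.5 q [ 0.4   0.6   0.04  1.76 -0.03  0.78 -1.26]
```

View pics/s1.png

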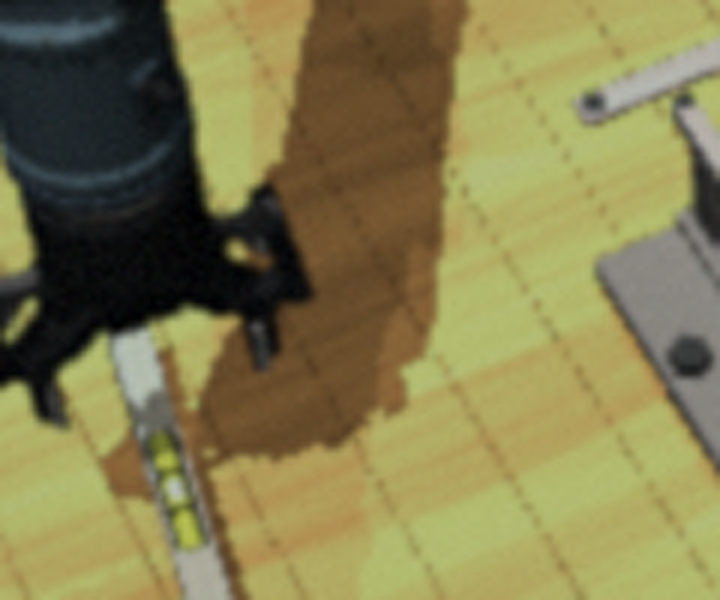

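The gripper stands above the level with the fingers straddling it. The vial centre at crop (177,490) is scene pixel (189.5,271.7).

```bash
python3 -c "
from h import *
print(unproj('scene',189.5,271.7,.041), unproj('top',372.0,211,.041))
# s0 crop E: offset 170,235 scale4, at (560,300)
g=lambda x,y:unproj('scene',170+(x-560)/4,235+(y-300)/4,.04)
a=(g(592,342)+g(617,336))/2; b=(g(658,568)+g(686,556))/2
print(a,b,(a+b)/2,np.arctan2(*(b-a)[[1,0]]),np.linalg.norm(b-a))
for p in ((479,332),(508,330)): print(unproj('top',350+(p[0]-400)/4,170+(p[1]-300)/4,.04))
"
```

```text
[ 0.52943185 -0.2945167   0.041     ] [ 0.524552   -0.29246081  0.041     ]
[ 0.43004716 -0.27996833  0.04      ] [ 0.62550469 -0.30964473  0.04      ] [ 0.52777592 -0.29480653  0.04      ] -0.15067961696944393 0.19769758353396172
[ 0.62071136 -0.29677543  0.04      ]
[ 0.62065721 -0.31751455  0.04      ]
```

Request:
{"fn": "carry_out", "kwargs": {
  "offset": [
    [0, -3, -40],
    [0, 0, -40],
    [0, 0, -19],
    [0, 0, 0],
    [0, 0, 0],
    [0, 0, 0],
    [0, 0, 0],
    [0, 0, 0],
    [0, 0, 0],
    [0, 0, 0]
  ],
  "dr": [
    [0, 0, 0],
    [0, 0, 0],
    [0, 0, 0],
    [0, 0, 0],
    [0, 0, 0],
    [0, 0, 0],
    [0, 0, 0],
    [0, 0, 0],
    [0, 0, 0],
    [0, 0, 0]
  ],
  "jaw": [100, 100, 100, 100, 0, 0, 0, 0, 0, 0],
  "force": 40
}}

```text
t: 2.15
eef_pos: [0.5265, -0.2958, 0.0383]
eef_rot: [-0.653, 0.757, -0.001, 0.0]
force: [-1.5, 1.0, 4.9]
gripper_width: 0.0194
```

```bash
python3 ob.py
```

```text
t 2.15 p [ 526.5 -295.8   38.3] jawhead -1.718 zax [ 0.001 -0.001 -1.   ] F [-1.5  1.   4.9] w 19.4 q [ 0.41  0.76  0.03  1.78 -0.04  0.61 -1.25]
```

Request:
{"fn": "carry_out", "kwargs": {
  "offset": [
    [0, 0, 30],
    [0, 0, 40],
    [0, 0, 45],
    [0, 0, 45],
    [3, 20, 0],
    [3, 25, 0],
    [3, 25, 0],
    [3, 25, 0],
    [3, 25, 0],
    [3, 25, 0]
  ],
  "dr": [
    [0, 0, 0],
    [0, 0, 0],
    [0, 0, 0],
    [0, 0, 0.05],
    [0, 0, 0.1],
    [0, 0, 0.1],
    [0, 0, 0.1],
    [0, 0, 0.1],
    [0, 0, 0.1],
    [0, 0, 0.1]
  ],
  "jaw": [0, 0, 0, 0, 0, 0, 0, 0, 0, 0]
}}

```text
t: 3.15
eef_pos: [0.5433, -0.1495, 0.197]
eef_rot: [0.862, -0.507, -0.0, 0.0]
force: [0.8, 0.5, -2.7]
gripper_width: 0.0193
```

Request:
{"fn": "carry_out", "kwargs": {
  "offset": [
    [3, 25, 0],
    [3, 25, 0],
    [3, 25, 0],
    [3, 25, 0],
    [3, 25, 0],
    [3, 25, 0],
    [3, 25, 0],
    [4, 20, 0],
    [4, 15, 0],
    [0, 0, 0]
  ],
  "dr": [
    [0, 0, 0.11],
    [0, 0, 0.11],
    [0, 0, 0.11],
    [0, 0, 0.11],
    [0, 0, 0.11],
    [0, 0, 0.11],
    [0, 0, 0.11],
    [0, 0, 0.11],
    [0, 0, 0.11],
    [0, 0, 0.055]
  ],
  "jaw": [0, 0, 0, 0, 0, 0, 0, 0, 0, 0]
}}

```text
t: 4.15
eef_pos: [0.5726, 0.0627, 0.1972]
eef_rot: [1.0, -0.008, -0.0, -0.001]
force: [-0.6, -0.6, -1.9]
gripper_width: 0.0192
```

```bash
python3 ob.py; python3 -c "
from h import *
shot('top','t2.png',(170,120,330,240),5)"
```

```text
t 4.15 p [572.6  62.7 197.2] jawhead -0.015 zax [-0.     0.002 -1.   ] F [-0.6 -0.6 -1.9] w 19.2 q [ 0.13  0.52 -0.42  1.77  0.25  0.91 -0.42]
```

View pics/t2.png

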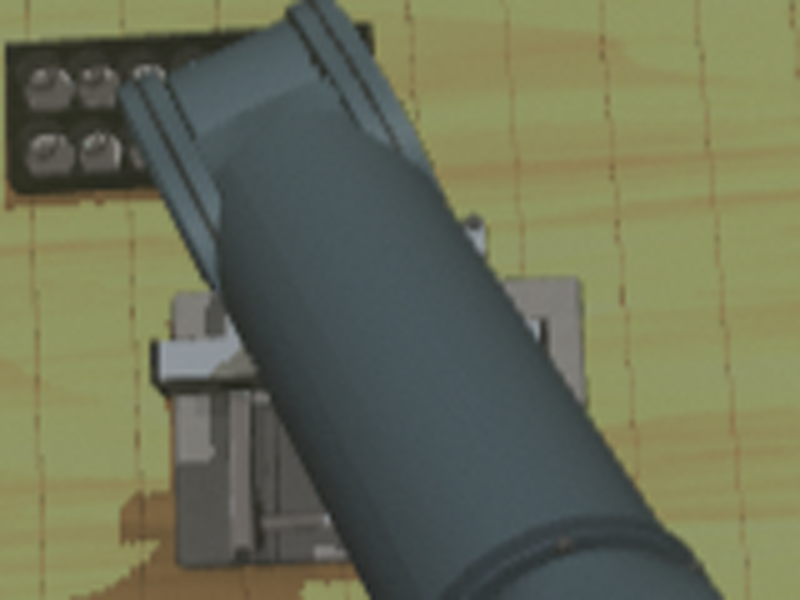

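The arm covers most of the stand. The level's left end at crop (155,360) lies over the stand as planned, so I lower it.

Request:
{"fn": "carry_out", "kwargs": {
  "offset": [
    [1, 2, -15],
    [0, 0, -15],
    [0, 0, -8],
    [0, 0, -2],
    [0, 0, -1],
    [0, 0, -1],
    [0, 0, 0]
  ],
  "dr": [
    [0.03, 0, -0.009],
    [0, 0, 0],
    [0, 0, 0],
    [0, 0, 0],
    [0, 0, 0],
    [0, 0, 0],
    [0, 0, 0]
  ],
  "jaw": [0, 0, 0, 0, 0, 0, 0]
}}

```text
t: 4.9
eef_pos: [0.5741, 0.0616, 0.1557]
eef_rot: [1.0, -0.016, 0.0, -0.015]
force: [-0.4, -0.6, -2.0]
gripper_width: 0.0193
```

Request:
{"fn": "carry_out", "kwargs": {
  "offset": [
    [0, 0, -1],
    [0, 0, -1],
    [0, 0, -1],
    [0, 0, 0]
  ],
  "dr": [
    [0, 0, 0],
    [0, 0, 0],
    [0, 0, 0],
    [0, 0, 0]
  ],
  "jaw": [0, 0, 0, 0]
}}

```text
t: 5.3
eef_pos: [0.5737, 0.0615, 0.1522]
eef_rot: [1.0, -0.016, -0.0, -0.015]
force: [-0.5, 0.6, -3.4]
gripper_width: 0.0194
```

Request:
{"fn": "carry_out", "kwargs": {
  "offset": [
    [0, 0, -1],
    [0, 0, 0],
    [0, 0, 0]
  ],
  "dr": [
    [0, 0, 0],
    [0, 0, 0],
    [0, 0, 0]
  ],
  "jaw": [0, 0, 0]
}}

```text
t: 5.6
eef_pos: [0.5738, 0.0615, 0.1513]
eef_rot: [1.0, -0.016, -0.0, -0.015]
force: [0.6, 0.3, -2.9]
gripper_width: 0.019
```

Request:
{"fn": "carry_out", "kwargs": {
  "offset": [
    [0, 0, -1],
    [0, 0, 0],
    [0, 0, 0]
  ],
  "dr": [
    [0, 0, 0],
    [0, 0, 0],
    [0, 0, 0]
  ],
  "jaw": [0, 0, 0]
}}

```text
t: 5.9
eef_pos: [0.574, 0.0615, 0.1506]
eef_rot: [1.0, -0.016, 0.0, -0.015]
force: [-1.3, 0.2, 2.8]
gripper_width: 0.0193
```

```bash
python3 ob.py; python3 -c "
from h import *
shot('scene','s3.png',(240,170,380,275),5.5)"
```

```text
t 5.9 p [574.   61.5 150.6] jawhead -0.032 zax [ 0.001  0.03  -1.   ] F [-1.3  0.2  2.8] w 19.3 q [ 0.13  0.58 -0.4   1.8   0.26  0.81 -0.42]
```

View pics/s3.png

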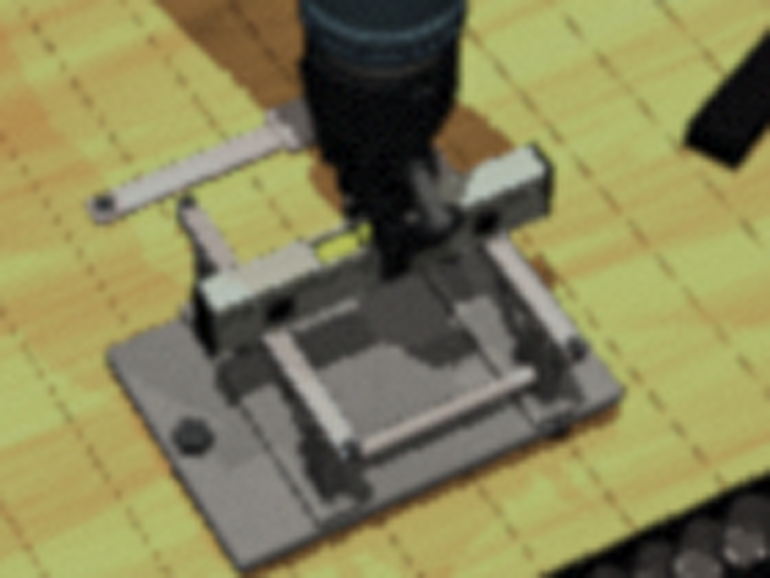

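The level lies across both rails with its underside seated and the wrist force is about 5 N. I release it and rise.

Request:
{"fn": "carry_out", "kwargs": {
  "offset": [
    [0, 0, 0],
    [0, 0, 0],
    [0, 0, 0],
    [0, 0, 0],
    [0, 0, 15],
    [0, 0, 40],
    [0, 0, 45],
    [0, 0, 25],
    [0, 35, 0],
    [0, 40, 0]
  ],
  "dr": [
    [0, 0, 0],
    [0, 0, 0],
    [0, 0, 0],
    [0, 0, 0],
    [0, 0, 0],
    [0, 0, 0],
    [-0.03, 0, 0],
    [0, 0, 0.05],
    [0, 0, 0.055],
    [0, 0, 0.055]
  ],
  "jaw": [40, 70, 70, 70, 70, 70, 100, 100, 100, 100]
}}

```text
t: 6.95
eef_pos: [0.575, 0.1356, 0.2779]
eef_rot: [0.998, 0.063, 0.002, 0.0]
force: [0.0, 0.3, 0.1]
gripper_width: 0.0851
```

```bash
python3 ob.py
```

```text
t 6.95 p [575.  135.6 277.9] jawhead 0.126 zax [ 0.004 -0.001 -1.   ] F [0.  0.3 0.1] w 85.1 q [ 0.05  0.46 -0.49  1.66  0.24  1.08 -0.38]
```

Request:
{"fn": "carry_out", "kwargs": {
  "offset": [
    [-11, 36, -10],
    [-11, 36, -20],
    [-11, 36, -25],
    [-12, 36, -25],
    [-12, 36, -25],
    [-11, 36, -25],
    [0, 0, -30]
  ],
  "dr": [
    [0, 0, 0.05],
    [0, 0, 0.05],
    [0, 0, 0.05],
    [0, 0, 0.05],
    [0, 0, 0.05],
    [0, 0, 0.05],
    [0, 0, 0.015]
  ],
  "jaw": [100, 100, 100, 100, 100, 100, 100]
}}

```text
t: 7.65
eef_pos: [0.5029, 0.3604, 0.1167]
eef_rot: [0.975, 0.224, 0.001, -0.003]
force: [-0.6, -0.0, -0.1]
gripper_width: 0.0853
```

```bash
python3 ob.py; python3 - <<'E'
from h import *
from fit import hull,wedgeP
a=read_camera('scene')[:,:,::-1].copy(); b=read_camera('top')[:,:,::-1].copy()
cv2.imwrite('pics/raw_s4.png',a);cv2.imwrite('pics/raw_t4.png',b)
def crop(im,n,x,y,w,h,k):
    o=cv2.resize(cv2.convertScaleAbs(im[y:y+h,x:x+w],alpha=1.5,beta=15),(w*k,h*k),interpolation=cv2.INTER_CUBIC)
    if n:
        for X in wedgeP(.4818,.4064,2.012):
            p=(proj(n,X)-[x,y]+.5)*k; cv2.circle(o,tuple(int(q) for q in p),2,(0,0,255),-1)
    return o
cv2.imwrite('pics/c4.png',np.hstack([crop(a,'scene',350,140,80,90,5),crop(b,None,200,150,80,90,5)]))
E
```

```text
t 7.65 p [502.9 360.4 116.7] jawhead 0.452 zax [ 0.001  0.007 -1.   ] F [-0.6 -0.  -0.1] w 85.3 q [-0.33  0.71 -0.51  1.7   0.44  0.84 -0.58]
```

View pics/c4.png

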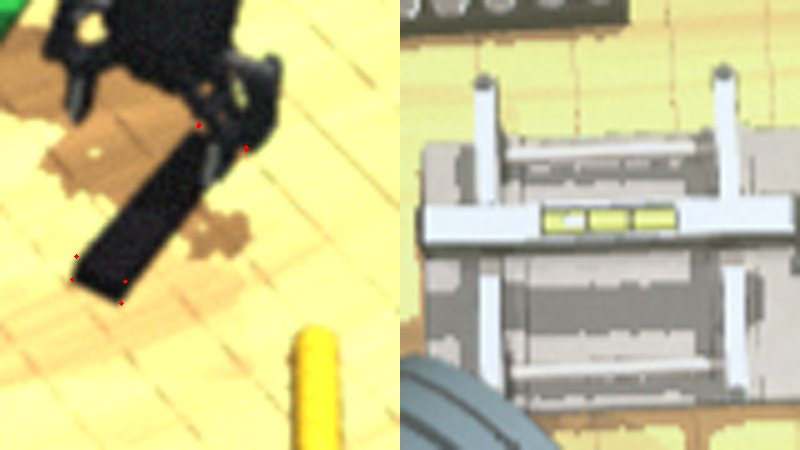

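The level lies across both rails with the bubble at the high (+y) stop, crop (573,220). The wedge's thick end is nearest the stand and the projected fit agrees within about 1 px. I descend and grip near the butt.

Request:
{"fn": "carry_out", "kwargs": {
  "offset": [
    [5, -8, -30],
    [0, 0, -35],
    [0, 0, -20],
    [0, 0, -2],
    [0, 0, 0],
    [0, 0, 0],
    [0, 0, 0],
    [0, 0, 0],
    [0, 0, 0]
  ],
  "dr": [
    [0, 0, -0.01],
    [0, 0, 0],
    [0, 0, 0],
    [0, 0, 0],
    [0, 0, 0],
    [0, 0, 0],
    [0, 0, 0],
    [0, 0, 0],
    [0, 0, 0]
  ],
  "jaw": [100, 100, 100, 100, 0, 0, 0, 0, 0],
  "force": 40
}}

```text
t: 8.65
eef_pos: [0.5117, 0.345, 0.0299]
eef_rot: [0.977, 0.215, 0.001, -0.0]
force: [-0.5, -1.1, 6.3]
gripper_width: 0.0354
```

```bash
python3 ob.py
```

```text
t 8.65 p [511.7 345.   29.9] jawhead 0.433 zax [ 0.002  0.001 -1.   ] F [-0.5 -1.1  6.3] w 35.4 q [-0.36  0.84 -0.44  1.72  0.51  0.7  -0.63]
```

Request:
{"fn": "carry_out", "kwargs": {
  "offset": [
    [0, 0, 20],
    [0, 0, 40],
    [0, 0, 45],
    [0, 0, 45],
    [2, -10, 45],
    [4, -25, 25],
    [4, -40, 0],
    [4, -45, 0],
    [4, -45, 0],
    [4, -45, 0]
  ],
  "dr": [
    [0, 0, 0],
    [0, 0, 0],
    [0, 0, 0],
    [0, 0, 0],
    [0, 0, 0],
    [0, 0, -0.03],
    [0, 0, -0.04],
    [0, 0, -0.04],
    [0, 0, -0.04],
    [0, 0, -0.04]
  ],
  "jaw": [0, 0, 0, 0, 0, 0, 0, 0, 0, 0]
}}

```text
t: 9.65
eef_pos: [0.5327, 0.1328, 0.2491]
eef_rot: [0.993, 0.121, 0.001, 0.0]
force: [-0.6, -0.0, -0.9]
gripper_width: 0.0352
```

Request:
{"fn": "carry_out", "kwargs": {
  "offset": [
    [4, -45, 0],
    [4, -45, 0],
    [4, -45, 0],
    [4, -45, 0],
    [4, -45, 0],
    [4, -45, 0],
    [4, -45, 0],
    [4, -40, 0],
    [1, -30, 0],
    [0, 0, 0]
  ],
  "dr": [
    [0, 0, -0.04],
    [0, 0, -0.04],
    [0, 0, -0.04],
    [0, 0, -0.04],
    [0, 0, -0.04],
    [0, 0, -0.04],
    [0, 0, -0.027],
    [0, 0, 0],
    [0, 0, 0],
    [0, 0, 0]
  ],
  "jaw": [0, 0, 0, 0, 0, 0, 0, 0, 0, 0]
}}

```text
t: 10.65
eef_pos: [0.5646, -0.2567, 0.2485]
eef_rot: [1.0, -0.016, 0.0, 0.002]
force: [-0.3, 0.5, -0.7]
gripper_width: 0.0351
```

```bash
python3 ob.py
```

```text
t 10.65 p [ 564.6 -256.7  248.5] jawhead -0.032 zax [ 0.    -0.003 -1.   ] F [-0.3  0.5 -0.7] w 35.1 q [ 0.6   0.52 -0.35  1.61  0.2   1.04  0.16]
```

Request:
{"fn": "carry_out", "kwargs": {
  "offset": [
    [2, 2, -30],
    [0, 0, -40],
    [0, 0, -40],
    [0, 0, -40],
    [0, 0, -35],
    [0, 0, -20],
    [0, 0, -8],
    [0, 0, -4],
    [0, 0, 0]
  ],
  "dr": [
    [0, 0, 0.008],
    [0, 0, 0],
    [0, 0, 0],
    [0, 0, 0],
    [0, 0, 0],
    [0, 0, 0],
    [0, 0, 0],
    [0, 0, 0],
    [0, 0, 0]
  ],
  "jaw": [0, 0, 0, 0, 0, 0, 0, 0, 0]
}}

```text
t: 11.55
eef_pos: [0.5685, -0.2483, 0.0321]
eef_rot: [1.0, -0.008, 0.001, 0.0]
force: [0.5, 1.1, -0.1]
gripper_width: 0.0352
```

```bash
python3 ob.py; python3 - <<'E'
from h import *
a=read_camera('scene')[:,:,::-1].copy(); b=read_camera('top')[:,:,::-1].copy()
cv2.imwrite('pics/raw_s5.png',a);cv2.imwrite('pics/raw_t5.png',b)
def crop(im,x,y,w,h,k):
    return cv2.resize(cv2.convertScaleAbs(im[y:y+h,x:x+w],alpha=1.5,beta=15),(w*k,h*k),interpolation=cv2.INTER_CUBIC)
cv2.imwrite('pics/c5.png',np.vstack([crop(a,190,200,160,75,5),crop(b,240,160,160,45,5)]))
E
```

```text
t 11.55 p [ 568.5 -248.3   32.1] jawhead -0.016 zax [ 0.001 -0.    -1.   ] F [ 0.5  1.1 -0.1] w 35.2 q [ 0.53  0.81 -0.27  1.72  0.32  0.66  0.07]
```

View pics/c5.png

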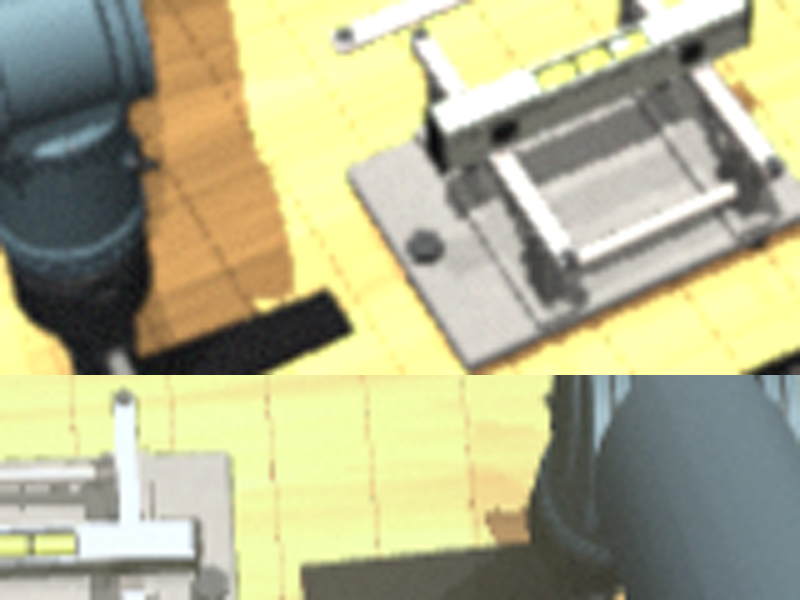

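The wedge tip is outside the plate, at crop corners (328,290) and (352,330) in the scene view, ahead of the stud bolt at (427,245). I now compute the alignment.

```bash
python3 - <<'E'
from h import *
g=lambda x,y,z:unproj('scene',190+x/5-.4,200+y/5-.4,z).round(4)
print('tip',g(328,290,.004),g(352,330,.004))
th=lambda x,y,z:unproj('top',240+x/5-.4,160+(y-375)/5-.4,z).round(4)
print('tip corner top',th(302,566,.004))
for z in(.026,.03,.035): print('bolt scene',z,g(427,245,z))
for z in(.026,.03,.035): print('bolt top',z,unproj('top',281.75-.4,202-.4,z).round(4), unproj('top',195+347/4-.4,160+168/4-.4,z).round(4))
print('plate corners scene', g(350,172,.022),g(470,362,.022))
E
```

```text
tip [ 0.5523 -0.0998  0.004 ] [ 0.5841 -0.1003  0.004 ]
tip corner top [ 0.5859 -0.0958  0.004 ]
bolt scene 0.026 [ 0.5656 -0.0403  0.026 ]
bolt scene 0.03 [ 0.5681 -0.0417  0.03  ]
bolt scene 0.035 [ 0.5712 -0.0433  0.035 ]
bolt top 0.026 [ 0.5736 -0.0408  0.026 ] [ 0.5736 -0.0408  0.026 ]
bolt top 0.03 [ 0.5727 -0.0407  0.03  ] [ 0.5727 -0.0407  0.03  ]
bolt top 0.035 [ 0.5716 -0.0407  0.035 ] [ 0.5716 -0.0407  0.035 ]
plate corners scene [ 0.4934 -0.0541  0.022 ] [ 0.6465 -0.0564  0.022 ]
```

Request:
{"fn": "carry_out", "kwargs": {
  "offset": [
    [2, 0, -1],
    [0, 0, -1],
    [0, 5, 0],
    [0, 8, 0],
    [0, 8, 0],
    [0, 8, 0],
    [1, 7, 0],
    [0, 4, 0],
    [0, 0, 0]
  ],
  "dr": [
    [0, 0, 0],
    [0, 0, 0],
    [0, 0, 0],
    [0, 0, 0],
    [0, 0, 0],
    [0, 0, 0],
    [0, 0, 0],
    [0, 0, 0],
    [0, 0, 0]
  ],
  "jaw": [0, 0, 0, 0, 0, 0, 0, 0, 0]
}}

```text
t: 12.55
eef_pos: [0.5716, -0.2067, 0.0299]
eef_rot: [1.0, -0.007, 0.001, -0.0]
force: [0.5, 0.2, 6.4]
gripper_width: 0.0349
```

Request:
{"fn": "carry_out", "kwargs": {
  "offset": [
    [0, 3, 0],
    [0, 3, 0],
    [0, 0, 0]
  ],
  "dr": [
    [0, 0, 0],
    [0, 0, 0],
    [0, 0, 0]
  ],
  "jaw": [0, 0, 0]
}}

```text
t: 12.85
eef_pos: [0.5715, -0.2014, 0.03]
eef_rot: [1.0, -0.007, 0.001, 0.0]
force: [-0.0, -0.9, 6.0]
gripper_width: 0.035
```

Request:
{"fn": "carry_out", "kwargs": {
  "offset": [
    [0, 3, 0],
    [0, 3, 0],
    [0, 0, 0]
  ],
  "dr": [
    [0, 0, 0],
    [0, 0, 0],
    [0, 0, 0]
  ],
  "jaw": [0, 0, 0]
}}

```text
t: 13.15
eef_pos: [0.5715, -0.1955, 0.03]
eef_rot: [1.0, -0.007, 0.001, 0.0]
force: [-0.4, -0.6, 6.8]
gripper_width: 0.0348
```

Request:
{"fn": "carry_out", "kwargs": {
  "offset": [
    [0, 3, 0],
    [0, 3, 0],
    [0, 0, 0]
  ],
  "dr": [
    [0, 0, 0],
    [0, 0, 0],
    [0, 0, 0]
  ],
  "jaw": [0, 0, 0]
}}

```text
t: 13.45
eef_pos: [0.5715, -0.1896, 0.03]
eef_rot: [1.0, -0.008, 0.001, 0.0]
force: [0.7, -1.3, 6.2]
gripper_width: 0.0352
```

Request:
{"fn": "carry_out", "kwargs": {
  "offset": [
    [0, 3, 0],
    [0, 3, 0],
    [0, 0, 0]
  ],
  "dr": [
    [0, 0, 0],
    [0, 0, 0],
    [0, 0, 0]
  ],
  "jaw": [0, 0, 0]
}}

```text
t: 13.75
eef_pos: [0.5715, -0.1835, 0.0299]
eef_rot: [1.0, -0.007, 0.001, 0.0]
force: [-0.5, -1.5, 6.2]
gripper_width: 0.035
```

Request:
{"fn": "carry_out", "kwargs": {
  "offset": [
    [0, 3, 0],
    [0, 3, 0],
    [0, 0, 0]
  ],
  "dr": [
    [0, 0, 0],
    [0, 0, 0],
    [0, 0, 0]
  ],
  "jaw": [0, 0, 0]
}}

```text
t: 14.05
eef_pos: [0.5714, -0.178, 0.0299]
eef_rot: [1.0, -0.008, 0.001, 0.0]
force: [-0.5, -1.4, 5.0]
gripper_width: 0.0351
```

Request:
{"fn": "carry_out", "kwargs": {
  "offset": [
    [0, 3, 0],
    [0, 3, 0],
    [0, 0, 0]
  ],
  "dr": [
    [0, 0, 0],
    [0, 0, 0],
    [0, 0, 0]
  ],
  "jaw": [0, 0, 0]
}}

```text
t: 14.35
eef_pos: [0.5711, -0.1751, 0.03]
eef_rot: [1.0, -0.009, 0.001, 0.002]
force: [-0.2, -7.9, 5.4]
gripper_width: 0.0349
```

Request:
{"fn": "carry_out", "kwargs": {
  "offset": [
    [0, 2, 0],
    [0, 2, 0],
    [0, 0, 0]
  ],
  "dr": [
    [0, 0, 0],
    [0, 0, 0],
    [0, 0, 0]
  ],
  "jaw": [0, 0, 0]
}}

```text
t: 14.65
eef_pos: [0.5704, -0.173, 0.0299]
eef_rot: [1.0, -0.009, -0.0, 0.003]
force: [-0.9, -11.2, 5.9]
gripper_width: 0.0349
```

Request:
{"fn": "carry_out", "kwargs": {
  "offset": [
    [0, 2, 0],
    [0, 2, 0],
    [0, 0, 0]
  ],
  "dr": [
    [0, 0, 0],
    [0, 0, 0],
    [0, 0, 0]
  ],
  "jaw": [0, 0, 0]
}}

```text
t: 14.95
eef_pos: [0.5702, -0.1699, 0.0299]
eef_rot: [1.0, -0.01, -0.0, 0.003]
force: [-0.8, -12.8, 5.4]
gripper_width: 0.0346
```

Request:
{"fn": "carry_out", "kwargs": {
  "offset": [
    [0, 2, 0],
    [0, 2, 0],
    [0, 0, 0]
  ],
  "dr": [
    [0, 0, 0],
    [0, 0, 0],
    [0, 0, 0]
  ],
  "jaw": [0, 0, 0]
}}

```text
t: 15.25
eef_pos: [0.5704, -0.166, 0.0299]
eef_rot: [1.0, -0.01, 0.0, 0.003]
force: [-0.3, -14.2, 5.0]
gripper_width: 0.0351
```

Request:
{"fn": "carry_out", "kwargs": {
  "offset": [
    [0, 2, 0],
    [0, 2, 0],
    [0, 0, 0]
  ],
  "dr": [
    [0, 0, 0],
    [0, 0, 0],
    [0, 0, 0]
  ],
  "jaw": [0, 0, 0]
}}

```text
t: 15.55
eef_pos: [0.5704, -0.162, 0.0299]
eef_rot: [1.0, -0.01, 0.0, 0.003]
force: [-0.0, -14.2, 4.3]
gripper_width: 0.0355
```

```bash
cat > look.py <<'E'
from h import *
import sys
def crop(im,x,y,w,h,k):
    return cv2.resize(cv2.convertScaleAbs(im[y:y+h,x:x+w],alpha=1.5,beta=15),(w*k,h*k),interpolation=cv2.INTER_CUBIC)
n=sys.argv[1]
b=read_camera('top')[:,:,::-1].copy(); cv2.imwrite(f'pics/raw_t{n}.png',b)
ref=cv2.imread('pics/raw_t5.png')
# stand shift: phase correlation / template of stand left (high feet) part
for nm,(x,y,w,h) in {'highend':(206,172,30,62)}.items():
    T=cv2.cvtColor(ref[y:y+h,x:x+w],6).astype(np.float32); S=cv2.cvtColor(b[y:y+h,x:x+w],6).astype(np.float32)
    W=np.eye(2,3,dtype=np.float32); cc,W=cv2.findTransformECC(T,S,W,cv2.MOTION_TRANSLATION); print(nm,'shift px',W[:,2].round(2),round(cc,3))
# vial: brightness profile along the level
x0,y0,w,h=216,188,52,10
cv2.imwrite(f'pics/v{n}.png',np.vstack([crop(ref,222,185,44,16,18),crop(b,222,185,44,16,18)]))
for im in(ref,b):
    bl=im[:,:,0].astype(int)[190:198,225:260]
    r=bl.mean(1).argmin()+190
    print(r,bl.mean(1).round().astype(int).tolist()); print(im[192:195,225:260,0].mean(0).round().astype(int).tolist())
E
python3 look.py 6
```

```text
highend shift px [-0.29 -0.  ] 0.956
192 [141, 112, 96, 117, 116, 96, 107, 105]
[164, 164, 156, 75, 90, 88, 89, 95, 127, 131, 132, 126, 62, 92, 93, 92, 93, 93, 93, 91, 81, 68, 96, 96, 95, 94, 96, 96, 96, 96, 107, 164, 164, 164, 164]
195 [138, 109, 97, 116, 115, 96, 108, 103]
[161, 161, 153, 78, 87, 87, 90, 102, 130, 130, 127, 106, 68, 92, 92, 91, 92, 91, 92, 89, 57, 94, 94, 93, 93, 94, 94, 93, 91, 89, 161, 161, 161, 161, 161]
```

View pics/v6.png

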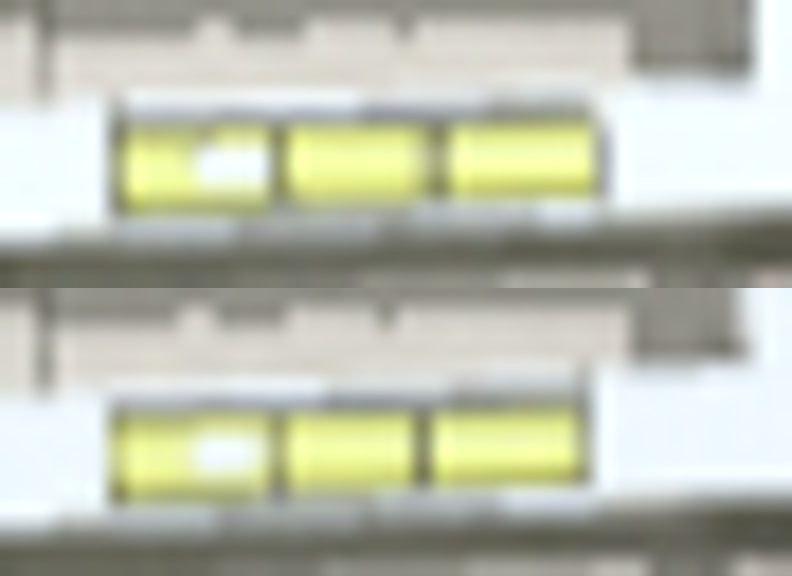

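The bubble (lower strip, x≈225) is still near the high stop, and the high end of the stand shifted only 0.3 px (under 1 mm). I continue pushing gently.

Request:
{"fn": "carry_out", "kwargs": {
  "offset": [
    [0, 1.5, 0],
    [0, 1.5, 0],
    [0, 1.5, 0],
    [0, 1.5, 0],
    [0, 0, 0]
  ],
  "dr": [
    [0, 0, 0],
    [0, 0, 0],
    [0, 0, 0],
    [0, 0, 0],
    [0, 0, 0]
  ],
  "jaw": [0, 0, 0, 0, 0]
}}

```text
t: 16.1
eef_pos: [0.5705, -0.1561, 0.0299]
eef_rot: [1.0, -0.01, 0.0, 0.003]
force: [-0.5, -14.3, 5.3]
gripper_width: 0.0349
```

Request:
{"fn": "carry_out", "kwargs": {
  "offset": [
    [0, 1.5, 0],
    [0, 1.5, 0],
    [0, 1.5, 0],
    [0, 1.5, 0],
    [0, 0, 0]
  ],
  "dr": [
    [0, 0, 0],
    [0, 0, 0],
    [0, 0, 0],
    [0, 0, 0],
    [0, 0, 0]
  ],
  "jaw": [0, 0, 0, 0, 0]
}}

```text
t: 16.6
eef_pos: [0.5705, -0.1501, 0.0299]
eef_rot: [1.0, -0.01, 0.0, 0.004]
force: [0.1, -14.1, 3.8]
gripper_width: 0.0353
```

Request:
{"fn": "carry_out", "kwargs": {
  "offset": [
    [0, 1.5, 0],
    [0, 1.5, 0],
    [0, 1.5, 0],
    [0, 1.5, 0],
    [0, 0, 0]
  ],
  "dr": [
    [0, 0, 0],
    [0, 0, 0],
    [0, 0, 0],
    [0, 0, 0],
    [0, 0, 0]
  ],
  "jaw": [0, 0, 0, 0, 0]
}}

```text
t: 17.1
eef_pos: [0.5705, -0.1441, 0.0299]
eef_rot: [1.0, -0.01, 0.0, 0.003]
force: [-1.2, -14.2, 5.4]
gripper_width: 0.035
```

```bash
python3 look.py 7
```

```text
highend shift px [-0.8   0.01] 0.993
192 [141, 112, 96, 117, 116, 96, 107, 105]
[164, 164, 156, 75, 90, 88, 89, 95, 127, 131, 132, 126, 62, 92, 93, 92, 93, 93, 93, 91, 81, 68, 96, 96, 95, 94, 96, 96, 96, 96, 107, 164, 164, 164, 164]
195 [138, 108, 97, 116, 111, 92, 106, 97]
[160, 153, 64, 87, 87, 88, 97, 90, 92, 93, 110, 104, 130, 127, 102, 91, 92, 93, 90, 65, 82, 92, 93, 93, 93, 92, 92, 91, 89, 138, 161, 161, 161, 161, 161]
```

Request:
{"fn": "carry_out", "kwargs": {
  "offset": [
    [0, 1.5, 0],
    [0, 1.5, 0],
    [0, 1.5, 0],
    [0, 1.5, 0],
    [0, 0, 0]
  ],
  "dr": [
    [0, 0, 0],
    [0, 0, 0],
    [0, 0, 0],
    [0, 0, 0],
    [0, 0, 0]
  ],
  "jaw": [0, 0, 0, 0, 0]
}}

```text
t: 17.65
eef_pos: [0.5705, -0.1381, 0.0299]
eef_rot: [1.0, -0.01, 0.0, 0.003]
force: [0.2, -13.8, 4.7]
gripper_width: 0.0351
```

Request:
{"fn": "carry_out", "kwargs": {
  "offset": [
    [0, 1.5, 0],
    [0, 1.5, 0],
    [0, 1.5, 0],
    [0, 0, 0],
    [0, 0, 0],
    [0, 0, 0],
    [0, 0, 0],
    [0, 0, 0],
    [0, 0, 0],
    [0, 0, 0]
  ],
  "dr": [
    [0, 0, 0],
    [0, 0, 0],
    [0, 0, 0],
    [0, 0, 0],
    [0, 0, 0],
    [0, 0, 0],
    [0, 0, 0],
    [0, 0, 0],
    [0, 0, 0],
    [0, 0, 0]
  ],
  "jaw": [0, 0, 0, 0, 0, 0, 0, 0, 0, 0]
}}

```text
t: 18.65
eef_pos: [0.5705, -0.1336, 0.0299]
eef_rot: [1.0, -0.01, 0.0, 0.003]
force: [-0.8, -14.9, 4.9]
gripper_width: 0.0352
```

Request:
{"fn": "carry_out", "kwargs": {
  "offset": [
    [0, 0, 0],
    [0, 0, 0],
    [0, 0, 0],
    [0, 0, 0],
    [0, 0, 0],
    [0, 0, 0],
    [0, 0, 0],
    [0, 0, 0]
  ],
  "dr": [
    [0, 0, 0],
    [0, 0, 0],
    [0, 0, 0],
    [0, 0, 0],
    [0, 0, 0],
    [0, 0, 0],
    [0, 0, 0],
    [0, 0, 0]
  ],
  "jaw": [0, 0, 0, 0, 0, 0, 0, 0]
}}

```text
t: 19.45
eef_pos: [0.5705, -0.1335, 0.0298]
eef_rot: [1.0, -0.01, 0.0, 0.003]
force: [0.2, -14.8, 4.5]
gripper_width: 0.0351
```

```bash
python3 look.py 8
```

```text
highend shift px [-1.12 -0.  ] 0.981
192 [141, 112, 96, 117, 116, 96, 107, 105]
[164, 164, 156, 75, 90, 88, 89, 95, 127, 131, 132, 126, 62, 92, 93, 92, 93, 93, 93, 91, 81, 68, 96, 96, 95, 94, 96, 96, 96, 96, 107, 164, 164, 164, 164]
195 [135, 106, 98, 115, 110, 92, 106, 96]
[158, 127, 78, 87, 87, 87, 89, 91, 90, 87, 76, 69, 108, 131, 130, 129, 111, 94, 88, 61, 93, 93, 94, 91, 93, 92, 91, 88, 83, 161, 161, 161, 160, 160, 159]
```

View pics/v8.png

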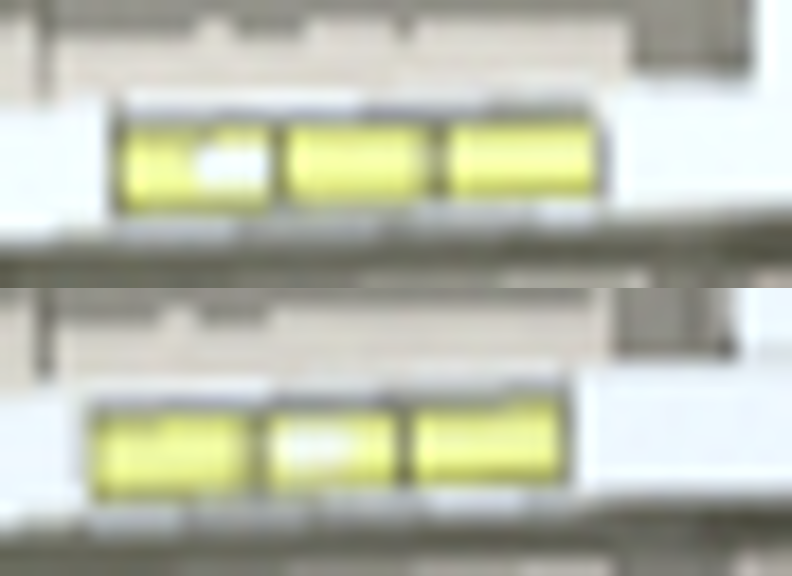

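The bubble sits between its lines, centred near x≈318 against a line midpoint of about x≈333, so it is about 1.5 mm off on the high side. I push 2.5 mm more, relax the spring load, then open and rise.

Request:
{"fn": "carry_out", "kwargs": {
  "offset": [
    [0, 1.3, 0],
    [0, 1.2, 0],
    [0, 0, 0],
    [0, 0, 0],
    [0, -1.5, 0],
    [0, -1.5, 0],
    [0, -1.5, 0],
    [0, 0, 0]
  ],
  "dr": [
    [0, 0, 0],
    [0, 0, 0],
    [0, 0, 0],
    [0, 0, 0],
    [0, 0, 0],
    [0, 0, 0],
    [0, 0, 0],
    [0, 0, 0]
  ],
  "jaw": [0, 0, 0, 0, 0, 0, 0, 0]
}}

```text
t: 20.3
eef_pos: [0.5705, -0.1313, 0.0299]
eef_rot: [1.0, -0.009, -0.0, 0.001]
force: [-1.3, -5.1, 7.4]
gripper_width: 0.035
```

```bash
python3 ob.py
```

```text
t 20.3 p [ 570.5 -131.3   29.9] jawhead -0.018 zax [-0.    -0.002 -1.   ] F [-1.3 -5.1  7.4] w 35.0 q [ 0.33  0.77 -0.25  1.81  0.32  0.6  -0.13]
```

Request:
{"fn": "carry_out", "kwargs": {
  "offset": [
    [0, -1.5, 0],
    [0, -0.5, 0],
    [0, 0, 0],
    [0, 0, 0],
    [0, 0, 0],
    [0, 0, 0],
    [0, 0, 0],
    [0, 0, 0]
  ],
  "dr": [
    [0, 0, 0],
    [0, 0, 0],
    [0, 0, 0],
    [0, 0, 0],
    [0, 0, 0],
    [0, 0, 0],
    [0, 0, 0],
    [0, 0, 0]
  ],
  "jaw": [0, 0, 0, 60, 80, 100, 100, 100]
}}

```text
t: 21.1
eef_pos: [0.5707, -0.1317, 0.0291]
eef_rot: [1.0, -0.008, -0.0, -0.0]
force: [-0.2, -0.5, 0.6]
gripper_width: 0.0856
```

Request:
{"fn": "carry_out", "kwargs": {
  "offset": [
    [0, 0, 15],
    [0, 0, 30],
    [0, -10, 45],
    [0, -35, 30],
    [0, -40, 20],
    [0, -40, 0],
    [0, -40, 0],
    [0, 0, 0],
    [0, 0, 0],
    [0, 0, 0]
  ],
  "dr": [
    [0, 0, 0],
    [0, 0, 0],
    [0, 0, 0],
    [0, 0, 0],
    [0, 0, 0],
    [0, 0, 0],
    [0, 0, 0],
    [0, 0, 0],
    [0, 0, 0],
    [0, 0, 0]
  ],
  "jaw": [100, 100, 100, 100, 100, 100, 100, 100, 100, 100]
}}

```text
t: 22.1
eef_pos: [0.5712, -0.2953, 0.1698]
eef_rot: [1.0, -0.007, 0.0, -0.001]
force: [0.3, -0.2, -1.1]
gripper_width: 0.0851
```

```bash
python3 ob.py; python3 look.py 9; python3 - <<'E'
import cv2,numpy as np
from h import *
b=cv2.imread('pics/raw_t9.png');v=cv2.imread('pics/v9.png')[288:]
s=read_camera('scene')[:,:,::-1]
c=lambda a,x,y,w,h,W,H:cv2.resize(cv2.convertScaleAbs(a[y:y+h,x:x+w],alpha=1.5,beta=15),(W,H),interpolation=cv2.INTER_CUBIC)
cv2.imwrite('pics/c9.png',np.vstack([v[:,:792],np.hstack([c(b,195,150,132,100,396,300),c(s,220,180,132,100,396,300)])]))
E
```

```text
t 22.1 p [ 571.2 -295.3  169.8] jawhead -0.014 zax [ 0.001  0.001 -1.   ] F [ 0.3 -0.2 -1.1] w 85.1 q [ 0.62  0.64 -0.31  1.61  0.23  0.92  0.22]
highend shift px [-1.16  0.02] 0.971
192 [141, 112, 96, 117, 116, 96, 107, 105]
[164, 164, 156, 75, 90, 88, 89, 95, 127, 131, 132, 126, 62, 92, 93, 92, 93, 93, 93, 91, 81, 68, 96, 96, 95, 94, 96, 96, 96, 96, 107, 164, 164, 164, 164]
195 [137, 107, 100, 116, 111, 93, 106, 96]
[159, 127, 83, 88, 89, 89, 91, 92, 91, 89, 76, 78, 99, 132, 131, 130, 127, 94, 90, 62, 94, 94, 94, 93, 93, 94, 93, 89, 84, 163, 162, 162, 162, 163, 162]
```

View pics/c9.png

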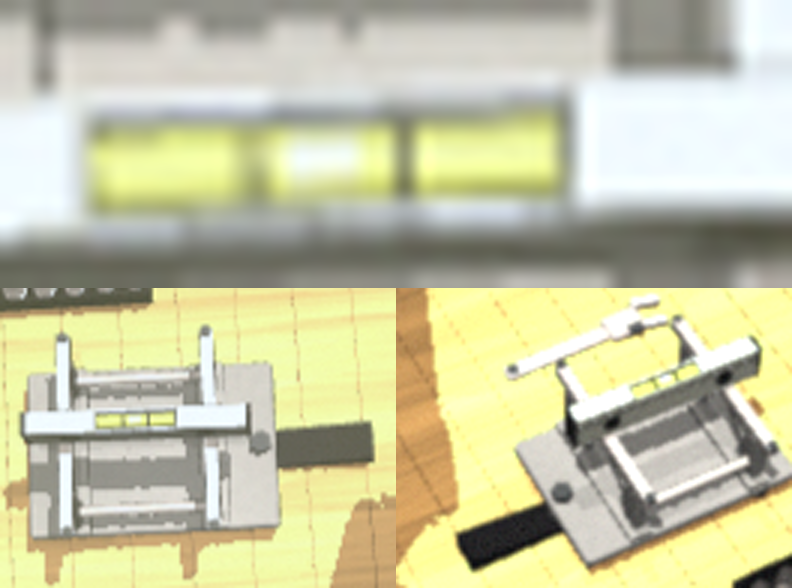

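The bubble sits between its lines, centred near x≈322 against a line midpoint of about 331, which is about 1 mm off. The wedge lies flat under the stud, in line with the bolt, and the gripper is clear. I hand the job in.

```bash
python3 -c "
from workcell import *
print(finish_job())"
```

```text
the job is handed in; nothing more can be done
None
```

The job is handed in, at about 22 s on the robot's clock. I laid the level across the rails while the stand was still tilted, and it settled with its bubble at the high-end stop. I then turned the black wedge into line and eased it under the stud thin end first. It went in about 46 mm past first contact, and the measured push stayed at about 15 N or less. After that I let go and backed away.

- **Bubble:** in the last picture it sits between its lines, about 0.8 mm off centre, and it had settled. At about 2.5 mm per pixel, that figure is good to roughly 1 mm. It agrees with the travel worked out from the wedge's slope.
- **Stand:** the high end moved 1.2 pixels in the image, about 3 mm. Most of that is what the rails should move as the stand levels, so I take any actual slide as small. I did not separate the two.
- **Wedge and level:** the wedge looks flat and in line with the stud, and the level looks centred on the rails. I had no direct reading of the wedge-to-stud or level-to-rail contact forces.
- **Bystanders:** I moved nothing near them, but did not measure their positions again at the end.

No check failed, and the hand-in gave no verdict.

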